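# Ease two sprung tilt mounts to their set marks

## Robot

A 6-joint arm with a two-finger parallel gripper is mounted at the origin on the work surface. World frame = base frame: x ahead of the robot, y to its left, z up, the work surface at z = 0. Lengths are in mm, angles in degrees, forces in N, time in s.
With the tool pointing down it reaches from about 300 to 850 mm from the base axis. Payload 4.2 kg.
Tool frame: the origin (TCP) lies between the finger pads; the fingertips stand 22 mm ahead of it and the grasp point (between the pads) lies 3 mm ahead of it; z points along the fingers, y is the direction in which the jaws open and shut (so a half turn about z gives the same grasp; the last joint's range is limited). The gripper opens to 91 mm and grips with 3 to 60 N. Pads are 32 mm wide; open, the fingers measure 118 mm over their backs; the gripper's body (76 mm by 178 mm) begins 60 mm behind the grasp point.
Start: joints at [-68.64, 18.312, 89.639, -0, 72.044, -1.146], TCP at [220.1, -531.222, 235.976] pointing down, gripper open.
Joint ranges: [-177.97, 177.97], [-48.28, 115.42], [12.27, 149.76], [-77.06, 257.06], [2.81, 150.46], [-146.56, 146.56]. Speed limits (degrees/s): [147.25, 147.25, 180, 180, 180, 180].

## Interface

Orientations are given as [roll, pitch, yaw] about the fixed x, y, z axes, in that order (R = Rz(yaw) Ry(pitch) Rx(roll)).
In Python, from workcell import * gives the robot as it stands.
- The arm moves only by the shell command python3 -m jog 'ROWS' [OPENING] [FORCE]. ROWS is text: rows parted by semicolons, each of 6 numbers parted by spaces: the shift along the tool's x, y, z in units of 0.5 m (1.0 is 0.5 m), then the turn, a rotation vector about the tool's x, y, z in units of pi/2 rad (1.0 is pi/2 rad). A call has 1 to 20 rows; each row is the pose to reach, as a shift and turn from the pose measured when the call began, along the tool's axes at that moment; what a row does not reach only later rows make up. A row lasts 1/12 s, in which the tool goes at most 41.7 mm and 7.16 degrees, less where a joint would pass 70% of its speed; a pose out of reach is approached as far as the arm can. A call with a number of a shift or a turn outside -1 to 1 is refused whole. A call with a gripper value outside its range is refused whole. OPENING is the opening, from -1 (shut) to 1 (fully open), set as the call begins (- or left out, the last holds). The fingers move at their own pace and stop on an object; FORCE is the grip in N (left out, the last holds). Time passes only in rows, so rows that repeat a pose let the fingers close. It gives the time, the measured TCP pose, the force and the opening at its end, in the units of the state.
- state(): the state, without advancing time (a new reading comes with each control period).
- grab_frame(name): name is "scene" or "top" or "wrist"; returns the picture (420x560x3 uint8, red, green, blue); there is no depth.
- calibration(name): a dict with "mtx" (3x3 intrinsics, pixels), "rvec" (rotation vector, rad) and "tvec" (3), from world to camera coordinates, as OpenCV has them. Camera axes: x right, y down, z forward; pixel columns grow to the right and rows downward; lengths in mm; the calibration is good to about 2 mm. A picture is of the moment at which its call begins: read the wrist's pose just before it. calibration takes no time and is no camera call; for the wrist camera it gives the pose at the moment of the call.
- job_done(): hands the job in, once; it reports no verdict.
Trained networks look in the newest picture that a camera, given by its name, has taken for a name from the list of things; names that differ only in an ending like _2 or _b are one class to them, and where a whole thing is asked for, a point or a joint stands for the part that bears it (a point fixed in the world has none). Each returns a list of dicts, best first, with "confidence" (0 to 1); they miss things now and then, are a little off and sometimes report something else, mostly with a low value. They report only what shows in the picture. A call takes as long as a camera call.
- spot_in(query, camera): "rect" ([left, top, right, bottom] in pixels, round what is visible of it).
- tip_of(query, camera): "location" ([column, row] in pixels: a listed point, or the origin of a listed thing).
The state is a dict: "time_s": time; "qpos": joint angles; "qvel": joint speeds; "effort": joint torques, N m; "ee_pos": TCP position; "ee_rot": TCP orientation; "force": force on the tool from outside, world axes, zero at the start; "torque": the same for the moment, N m; "gripper_width": finger opening in mm.
Only numpy, scipy, OpenCV 4.12 (cv2) and the standard library are available. Lean on these libraries where they do the work, as an engineer would, in place of code of your own. Each camera call takes 0.05 s, during which the arm holds its last target. There are 200 camera calls.

## Task

Check the travel of the trap rig's two sprung tilt mounts: with the fingertips, gently press down the pad corner of the mount with the round button until its pointer lies on the black mark of its scale, hold it there for a second without driving the pointer past the mark, and let it spring right back up. Then do the same on the mount with the straight bar pad. Grasp nothing, and leave the trap stand, spanner, flow indicator and drain plug alone.

Things in the scene. Friction and masses are not known exactly. Their poses are not given: they have to be found in the camera images.
- button_unit: Fixed sprung mount with the button pad, on either side of the bench. Origin on the bench under the middle of the hinge line (65 mm up, along local x). Dark base 110 x 225 x 10 mm, dark cheeks 76 mm high. Plate on the -y side, reaching y = -98 mm; pointer and upright white scale board (147 mm high, facing +x) on the +y side, y = 46 to 122 mm.
- button_plate (a joint): Tilt of the button mount's grey plate (76 x 105 x 6 mm), rad: 0 = level, at rest on its stop; grows as the pad is pressed down, at most 0.36; a spring returns it to 0. Pressing the pad takes about 3 N to start, 8 N at full tilt. The pointer is fixed to the plate. The pad is 78 mm from the hinge line: it sinks about 7.5 mm per 0.1 rad.
- button_pad_top (a point): Where to press on the button mount: the highest point of the domed button, 80 mm above the bench at rest. The pad, on the plate's free corner (local x = 22, y = -78 mm of the unit), is a round domed steel button, 32 mm across and 12 mm high. The frame tilts with the plate.
- button_pointer_tip (a point): Tip of the button mount's pointer, a copper strip 6 mm wide, 120 mm from the hinge line on the far side from the pad. It rises by 12 mm along the scale per 0.1 rad of tilt.
- button_mark_point (a point): Middle of the set mark of the button mount, level with the pointer tip's path: a black tab 34 x 10 mm on the white scale board, lying along the pointer's direction, 120 mm from the hinge line. The pointer passes just in front of it. Local z points along the scale, the way the tip rises. Touch cannot move it.
- button_mark (a joint): Where the button mount's mark is set, rad: the plate tilt at which the pointer lies exactly along the middle of the mark. The mark's 10 mm width spans 0.042 rad either way.
- bar_unit: Fixed sprung mount with the bar pad, on either side of the bench. Origin on the bench under the middle of the hinge line (65 mm up, along local x). Dark base 110 x 225 x 10 mm, dark cheeks 76 mm high. Plate on the -y side, reaching y = -98 mm; pointer and upright white scale board (147 mm high, facing +x) on the +y side, y = 46 to 122 mm.
- bar_plate (a joint): Tilt of the bar mount's grey plate (76 x 105 x 6 mm), rad: 0 = level, at rest on its stop; grows as the pad is pressed down, at most 0.36; a spring returns it to 0. Pressing the pad takes about 3 N to start, 8 N at full tilt. The pointer is fixed to the plate. The pad is 78 mm from the hinge line: it sinks about 7.5 mm per 0.1 rad.
- bar_pad_top (a point): Where to press on the bar mount: the middle of the bar's top line, 80 mm above the bench at rest. The pad, on the plate's free corner (local x = 22, y = -78 mm of the unit), is a straight round-topped steel bar, 36 mm long, 10 mm wide and 12 mm high, lying parallel to the hinge line. The frame tilts with the plate.
- bar_pointer_tip (a point): Tip of the bar mount's pointer, a copper strip 6 mm wide, 120 mm from the hinge line on the far side from the pad. It rises by 12 mm along the scale per 0.1 rad of tilt.
- bar_mark_point (a point): Middle of the set mark of the bar mount, level with the pointer tip's path: a black tab 34 x 10 mm on the white scale board, lying along the pointer's direction, 120 mm from the hinge line. The pointer passes just in front of it. Local z points along the scale, the way the tip rises. Touch cannot move it.
- bar_mark (a joint): Where the bar mount's mark is set, rad: the plate tilt at which the pointer lies exactly along the middle of the mark. The mark's 10 mm width spans 0.042 rad either way.
- trap_stand: Bystander: welded angle-iron stand, 345 x 95 mm, bolted down, with four cast trap bodies standing in it to 125 mm above the bench. Origin under its centre, long side along its x.
- spanner: Bystander: loose steel spanner 200 mm long, lying flat along its x axis.
- flow_indicator: Bystander: loose brass sight flow indicator with a round glass on top, 58 x 90 x 65 mm. Origin under its centre.
- drain_plug: Bystander: loose squat iron drain plug, 44 mm across, 30 mm high. Origin under its centre.

How it is judged (in metres and radians):
On the way, in this order (a step that is already met when the one before it is completed fails the run):
1. the button pad is held down by the fingers with its pointer on its mark (tip within 5 mm of the mark's middle) for half a second, the bar mount being at rest (distance between button_pointer_tip and button_mark_point below 0.005 m and contact force between the fingers and button_unit above 0.5 N and value of joint bar_plate below 0.03 rad), for 0.5 s.
2. the button mount has sprung back to rest (value of joint button_plate below 0.03 rad), for 0.2 s.
3. the bar pad is held down by the fingers with its pointer on its mark (tip within 5 mm of the mark's middle) for half a second, the button mount being at rest (distance between bar_pointer_tip and bar_mark_point below 0.005 m and contact force between the fingers and bar_unit above 0.5 N and value of joint button_plate below 0.03 rad), for 0.5 s.
At the end, for the whole second after the job is handed in: Both plates are back at rest (tilt under 0.03 rad) and the spanner, flow indicator and drain plug are within 10 mm of where they began (value of joint each of button_plate, bar_plate below 0.03 rad and distance of each of spanner, flow_indicator, drain_plug from where it was at the start of the episode below 0.01 m); the robot touches nothing.
It fails at once if a pointer was driven well past its mark (tip more than 9 mm beyond the mark's middle) (z of button_pointer_tip in the frame of button_mark_point above 0.009 m or z of bar_pointer_tip in the frame of bar_mark_point above 0.009 m).
It fails at once if a mount was pressed with more than 25 N (contact force between the fingers and button_unit above 25 N or contact force between the fingers and bar_unit above 25 N).
It fails at once if the spanner, flow indicator or drain plug was moved or lifted (more than 10 mm) (distance of any of spanner, flow_indicator, drain_plug from where it was at the start of the episode above 0.01 m).
It fails at once if the trap stand was struck (more than 10 N) (contact force between any of the arm, the fingers and trap_stand above 10 N).
It also fails if it takes over 53 s, if anything falls off the work surface, if the arm or the gripper's body presses on something with over 40 N, if the wrist force passes 120 N, or if a joint passes its speed limit or range.

## Working session

There is one attempt and no reset: what is moved stays moved. The work goes in short steps, Python scripts to look and compute and a shell command to move; the robot and the scene stay as the last step left them, time stands still between calls to the robot, and variables do not carry over. Pictures are saved under pics/ and viewed, about 8 in all and at most 12, crops included, and the job is handed in when it is done.

```bash
mkdir -p pics; cat > h.py <<'E'
from workcell import *
import cv2, numpy as np
def cal(n):
    c=calibration(n); return np.array(c["mtx"],float),cv2.Rodrigues(np.array(c["rvec"],float))[0],np.array(c["tvec"],float).ravel()
def proj(n,P):
    K,R,t=cal(n); p=(K@(R@np.atleast_2d(P).T+t[:,None])); return (p[:2]/p[2]).T
def onz(n,px,z):
    K,R,t=cal(n); C=-R.T@t; d=R.T@np.linalg.inv(K)@np.array([*px,1.]); return C+d*(z-C[2])/d[2]
def save(n,f,rect=None,s=1):
    im=grab_frame(n)[:,:,::-1]
    if rect: im=im[rect[1]:rect[3],rect[0]:rect[2]]
    cv2.imwrite(f,cv2.resize(np.ascontiguousarray(im),None,fx=s,fy=s,interpolation=cv2.INTER_CUBIC))
E
python3 - <<'E'
from h import *
save("top","pics/t1.png"); save("scene","pics/s1.png")
for c in("top","scene"):
    K,R,t=cal(c);print(c,(-R.T@t).round())
    for q in("button_unit","bar_unit","button_pad_top","bar_pad_top","button_pointer_tip","bar_pointer_tip","button_mark_point","bar_mark_point"):
        z={"unit":0,"d_top":80}.get(q.split("_",1)[1] if 'unit' in q else ("d_top" if "pad" in q else ""),65)
        for d in tip_of(q,c)[:2]: print(c,q,np.round(d["location"],1),round(d["confidence"],2),onz(c,d["location"],z).round(0))
print(state()["time_s"])
E
```

```text
top [ 373.  -25. 1518.]
top button_unit [217.9 236.4] 0.56 [517. 186.   0.]
top bar_unit [344.8 226.3] 0.89 [ 556. -185.    0.]
top button_pad_top [241.6 228.1] 0.91 [535. 110.  80.]
top bar_pad_top [373.1 228. ] 0.78 [ 544. -256.   80.]
top button_pointer_tip [170.8 235.6] 0.71 [510. 309.  65.]
top button_mark_point [472.2 222.6] 0.54 [ 568. -537.   65.]
scene [1272.  400. 1490.]
scene button_unit [357.1 232.4] 0.98 [506. 201.   0.]
scene bar_unit [244.7 195.2] 0.96 [ 563. -181.    0.]
scene button_pad_top [330.4 218.3] 0.77 [544. 121.  80.]
scene bar_pad_top [219.7 168.6] 0.59 [ 556. -272.   80.]
scene bar_pad_top [250.6 266.5] 0.24 [798.  -7.  80.]
scene button_pointer_tip [394.6 234.2] 0.6 [490. 311.  65.]
scene button_pointer_tip [248.4 264.7] 0.47 [791. -20.  65.]
scene bar_pointer_tip [263.7 204.2] 0.93 [593. -86.  65.]
scene button_mark_point [391.8 230.3] 0.48 [482. 298.  65.]
scene bar_mark_point [261.6 195.7] 0.61 [ 570. -108.   65.]
0.9
```

View pics/t1.png

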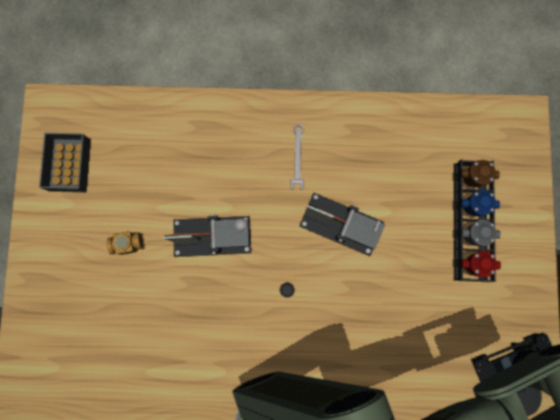

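View pics/s1.png

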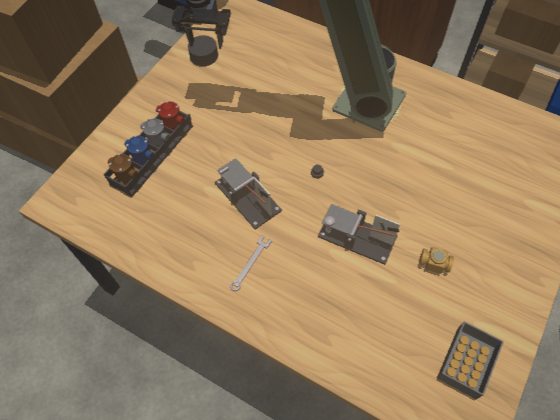

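The top view shows the button unit at about (212,236) and the bar unit at (343,223). The button pad is at (241,226) and the bar pad at (377,227). The spanner lies between and beyond the units, the plug is at (287,290), and the stand is far right at (475,220). In both views the scales face away from the robot, so I need a close wrist view of each one.

```bash
python3 - <<'E'
from h import *
from scipy.spatial.transform import Rotation as Ro
s=state();print(s["ee_pos"],s["ee_rot"],s["force"],s["gripper_width"])
T=Ro.from_euler("xyz",s["ee_rot"],degrees=True).as_matrix()
K,R,t=cal("wrist");C=-R.T@t
print("cam in tool",(T.T@(C-s["ee_pos"])).round(1));print("cam axes in tool (cols)\n",(T.T@R.T).round(3));print(T.round(3));print(K.round())
# unit outline from top: base rect via detection box
for c in("top",):
  grab_frame(c)
  for q in("button_unit","bar_unit","button_plate","bar_plate"):
    for d in spot_in(q,c)[:1]: print(q,np.round(d["rect"]),d["confidence"])
E
```

```text
[ 220.0926147  -531.22933207  235.9794821 ] [1.79992867e+02 4.50169540e-04 2.25032110e+01] [ 0.17116667 -0.04008349  0.25107224] 91.42920201477436
cam in tool [  68.7    0.  -149.2]
cam axes in tool (cols)
 [[ 0.    -0.97  -0.243]
 [ 1.    -0.     0.001]
 [-0.001 -0.243  0.97 ]]
[[ 0.924  0.383  0.   ]
 [ 0.383 -0.924 -0.   ]
 [-0.     0.    -1.   ]]
[[291.   0. 283.]
 [  0. 291. 207.]
 [  0.   0.   1.]]
button_unit [164. 217. 252. 256.] 0.97
bar_unit [299. 195. 380. 256.] 0.68
button_plate [209. 219. 248. 248.] 0.86
bar_plate [342. 215. 381. 247.] 0.68
```

```bash
cat >> h.py <<'E'
from scipy.spatial.transform import Rotation as Ro
def tool(): 
    s=state(); return np.array(s["ee_pos"]),Ro.from_euler("xyz",s["ee_rot"],degrees=True)
def row(p,R=None):
    P,T=tool(); R=R or T
    return (T.inv().apply(np.array(p,float)-P)/500).round(3),((T.inv()*R).as_rotvec()/(np.pi/2)).round(3)
E
python3 - <<'E'
from h import *
D=Ro.from_euler("xyz",[180,0,0],degrees=True)
R=Ro.from_euler("y",25,degrees=True)*D
print(R.as_matrix().round(2)); print(row([580,215,225],R))
E
```

```text
[[ 0.91  0.   -0.42]
 [ 0.   -1.   -0.  ]
 [-0.42  0.   -0.91]]
(array([ 1.236, -1.103,  0.022]), array([ 0.055, -0.274,  0.246]))
```

```bash
R="0.62 -0.55 0 0.03 -0.14 0.12"; python3 -m jog '0.62 -0.55 0 0.03 -0.14 0.12;0.62 -0.55 0 0.03 -0.14 0.12;0.62 -0.55 0 0.03 -0.14 0.12;0.62 -0.55 0 0.03 -0.14 0.12;0.62 -0.55 0 0.03 -0.14 0.12;0.62 -0.55 0 0.03 -0.14 0.12;0.62 -0.55 0 0.03 -0.14 0.12;0.62 -0.55 0 0.03 -0.14 0.12;0.62 -0.55 0 0.03 -0.14 0.12;0.62 -0.55 0 0.03 -0.14 0.12;0.62 -0.55 0 0.03 -0.14 0.12' -1 10
python3 - <<'E'
from h import *
D=Ro.from_euler("xyz",[180,0,0],degrees=True)
R=Ro.from_euler("y",25,degrees=True)*D
print(row([580,215,225],R))
E
```

```text
time_s: 2.07
ee_pos: [403.2, -154.1, 236.1]
ee_rot: [-178.4, 12.6, 12.1]
force: [-0.6, -0.1, 1.6]
gripper_width: 20.4
(array([ 0.493, -0.65 , -0.07 ]), array([ 0.025, -0.135,  0.13 ]))
```

```bash
python3 -m jog '0.493 -0.65 -0.07 0.025 -0.135 0.13;0.493 -0.65 -0.07 0.025 -0.135 0.13;0.493 -0.65 -0.07 0.025 -0.135 0.13;0.493 -0.65 -0.07 0.025 -0.135 0.13;0.493 -0.65 -0.07 0.025 -0.135 0.13;0.493 -0.65 -0.07 0.025 -0.135 0.13;0.493 -0.65 -0.07 0.025 -0.135 0.13;0.493 -0.65 -0.07 0.025 -0.135 0.13;0.493 -0.65 -0.07 0.025 -0.135 0.13;0.493 -0.65 -0.07 0.025 -0.135 0.13;0.493 -0.65 -0.07 0.025 -0.135 0.13;0.493 -0.65 -0.07 0.025 -0.135 0.13'
python3 - <<'E'
from h import *
save("wrist","pics/w1.png")
for q,z in(("button_unit",0),("button_pad_top",80),("button_pointer_tip",65),("button_mark_point",90)):
    for d in tip_of(q,"wrist")[:2]: print(q,np.round(d["location"],1),round(d["confidence"],2),onz("wrist",d["location"],z).round(1))
print(state()["ee_pos"],state()["ee_rot"])
E
```

```text
time_s: 3.07
ee_pos: [580.3, 216.1, 223.9]
ee_rot: [179.9, 25.1, 0.1]
force: [1.1, -0.6, -0.1]
gripper_width: 0.3
button_unit [296.  158.9] 0.9 [516.  196.9   0. ]
button_pad_top [385.9 175. ] 0.91 [542.4 108.3  80. ]
button_pointer_tip [193.3 209.8] 0.73 [484.4 320.3  65. ]
button_mark_point [196.8 220.1] 0.59 [490.2 309.4  90. ]
[579.67333347 213.49945817 225.84141998] [ 1.79924135e+02  2.49859791e+01 -1.62805397e-01]
```

View pics/w1.png

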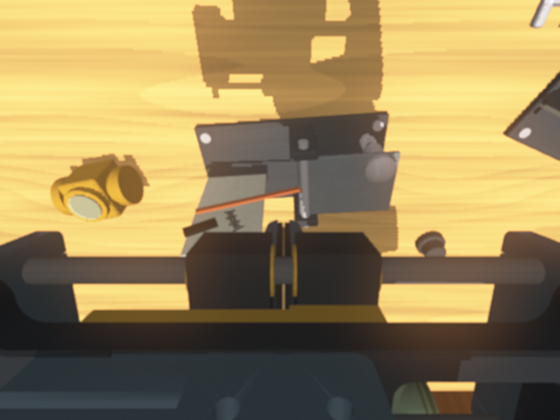

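The wrist view shows the board at about (225,205), the copper pointer running from (300,190) to its tip at (196,212), and the black mark at about (202,228). The dome is at (380,167). I'll zoom in for pixel accuracy.

```bash
python3 - <<'E'
import cv2
im=cv2.imread("pics/w1.png")[100:260,175:410]
cv2.imwrite("pics/w1z.png",cv2.resize(im,None,fx=3.4,fy=3.4,interpolation=cv2.INTER_CUBIC))
E
```

```text
(no output)
```

View pics/w1z.png

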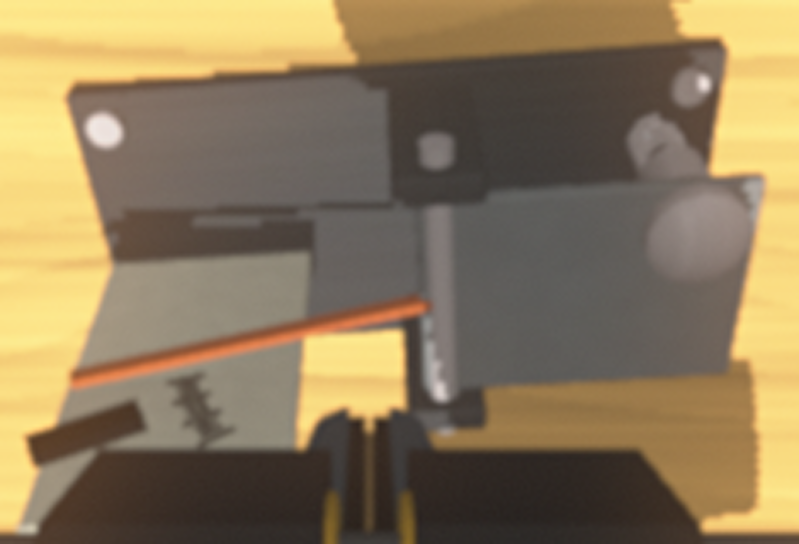

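```bash
cat >> h.py <<'E'
from scipy.optimize import least_squares
def fit(cam,o,x0):
    # o: px of baseL,baseR(z10), plate near/far free corners, dome, pointer tip, hinge end optional, mark in/out ends
    K,R,t=cam
    def pr(P):
        p=K@(R@P+t); return p[:2]/p[2]
    def pts(v):
        X,Y,yaw,y0,xp,dx,a=v; c,s=np.cos(yaw),np.sin(yaw)
        L={"baseL":(55,y0,10),"baseR":(55,y0-225,10),"plN":(38,-98,68),"plF":(-38,-98,68),"pad":(22,-78,77),"tip":(xp,120,65)}
        for n,r in(("mi",103),("mo",137)): L[n]=(xp-dx,r*np.cos(a),65+r*np.sin(a))
        return {k:pr(np.array([X+c*p[0]-s*p[1],Y+s*p[0]+c*p[1],p[2]])) for k,p in L.items()}
    def res(v):
        P=pts(v); return np.concatenate([P[k]-o[k] for k in o]+[[(v[5]-3)/3,(v[3]-112)/20]])
    f=least_squares(res,x0); P=pts(f.x); return f.x,{k:(P[k]-o[k]).round(1) for k in o}
def unit(v,l):
    c,s=np.cos(v[2]),np.sin(v[2]); return np.array([v[0]+c*l[0]-s*l[1],v[1]+s*l[0]+c*l[1],l[2]])
E
python3 - <<'E'
from h import *
z=lambda a,b:np.array([a/3.4+175,b/3.4+100])
o=dict(baseL=z(72,95),baseR=z(722,45),plN=z(762,180),plF=z(728,373),pad=z(697,228),tip=z(75,380),mi=z(143,415),mo=z(30,450))
v,r=fit(cal("wrist"),o,[516,190,0.03,112,-20,3,.2])
print(v.round(3),r); print("pad",unit(v,(22,-78,80)))
print([ (k,onz("wrist",o[k],zz).round(0)) for k,zz in(("pad",77),("tip",65),("baseL",10),("baseR",10))])
E
```

```text
[ 5.17600e+02  1.91607e+02  7.80000e-02  1.21922e+02 -2.35520e+01
  1.27000e-01  2.66000e-01] {'baseL': array([-2.3, -0.1]), 'baseR': array([ 2.2, -0.6]), 'plN': array([-0.8, -1.8]), 'plF': array([-1.7, -0.7]), 'pad': array([-1.5,  3.6]), 'tip': array([ 5.4, -2.3]), 'mi': array([-1.5,  1.8]), 'mo': array([ 0.7, -1.2])}
pad [545.58118583 115.54755298  80.        ]
[('pad', array([550., 115.,  77.])), ('tip', array([481., 317.,  65.])), ('baseL', array([563., 315.,  10.])), ('baseR', array([580.,  95.,  10.]))]
```

```bash
sed -i 's/"tip":(xp,120,65)}/"tip":(xp,120+v[7]*1,65),"hin":(xp,8,65),"bt":(xp-dx,122,147)}/; s/X,Y,yaw,y0,xp,dx,a=v;/X,Y,yaw,y0,xp,dx,a=v[:7];/; s/\[(v\[5\]-3)\/3,/[(v[5]-3)\/1.5,v[7]\/3,/' h.py
python3 - <<'E'
from h import *
z=lambda a,b:np.array([a/3.4+175,b/3.4+100])
o=dict(baseL=z(72,95),baseR=z(722,45),plN=z(762,180),plF=z(728,373),pad=z(697,228),tip=z(75,380),mi=z(143,415),mo=z(30,450),bt=z(25,528))
x0=[516,190,0.05,112,-20,3,.2,0]
v,r=fit(cal("wrist"),o,x0);print(v.round(3),r)
o["hin"]=z(428,305);v,r=fit(cal("wrist"),o,x0);print(v.round(3),r)
for p in((v[4],120,65),(v[4],120,66)):print(proj("wrist",unit(v,p)))
grab_frame("wrist")
print(unit(v,(22,-78,80)))
for q in("button_pointer_tip","button_mark_point","button_pad_top"):
  print([(np.round(d["location"],1),round(d["confidence"],2)) for d in tip_of(q,"wrist")[:2]])
E
```

```text
[ 5.17314e+02  1.90107e+02  8.10000e-02  1.23276e+02 -1.92850e+01
 -2.93700e+00  3.27000e-01  6.46400e+00] {'baseL': array([-2.2,  0.6]), 'baseR': array([ 2.1, -0.6]), 'plN': array([ 0.5, -1.9]), 'plF': array([-0.4, -0.8]), 'pad': array([-0.1,  3.6]), 'tip': array([ 0.6, -4.2]), 'mi': array([-0.8,  0.9]), 'mo': array([ 0.6, -0.6]), 'bt': array([-0.4,  3.6])}
[ 5.16467e+02  1.89335e+02  9.80000e-02  1.23418e+02 -1.06750e+01
  9.00000e-03  3.53000e-01  6.31800e+00] {'baseL': array([-1.8,  3. ]), 'baseR': array([ 1.8, -1.2]), 'plN': array([ 0.7, -2.6]), 'plF': array([ 0.9, -1.4]), 'pad': array([0.3, 3.3]), 'tip': array([ 0.2, -8. ]), 'mi': array([-0.3,  0.2]), 'mo': array([ 1. , -0.2]), 'bt': array([-0.3,  1.7]), 'hin': array([-2.7,  5.9])}
[[202.53054773 203.3736948 ]]
[[202.3476744  203.90507777]]
[546.01066553 113.86921729  80.        ]
[(array([195.5, 209.7]), 0.94)]
[(array([194.1, 218.7]), 0.56)]
[(array([378.8, 172.4]), 0.57)]
```

The pointer isn't parallel to the base, so it already slopes upward at rest. I'll add that rest slope to the fit as a free parameter.

```bash
sed -i 's/"tip":(xp,120+v\[7\]\*1,65),"hin":(xp,8,65)/"tip":(xp,120*np.cos(v[7]),65+120*np.sin(v[7])),"hin":(xp,8,65+8*np.sin(v[7]))/; s/r\*np.cos(a),65+r\*np.sin(a)/r*np.cos(a+v[7]),65+r*np.sin(a+v[7])/; s/v\[7\]\/3,/v[7]\/3,/' h.py
python3 - <<'E'
from h import *
z=lambda a,b:np.array([a/3.4+175,b/3.4+100])
o=dict(baseL=z(72,95),baseR=z(722,45),plN=z(762,180),plF=z(728,373),pad=z(697,228),tip=z(75,380),mi=z(143,415),mo=z(30,450),bt=z(25,528))
x0=[516,190,0.05,112,-20,3,.2,0]
v,r=fit(cal("wrist"),o,x0);print(v.round(3),r)
o["hin"]=z(428,305);v,r=fit(cal("wrist"),o,x0);print(v.round(3),r)
print(unit(v,(22,-78,80)))
E
```

```text
[ 5.17514e+02  1.90434e+02  8.20000e-02  1.23690e+02 -7.66100e+00
  3.72500e+00  1.85000e-01  1.89000e-01] {'baseL': array([-2.2,  0.6]), 'baseR': array([ 2.1, -0.5]), 'plN': array([ 0.9, -1.9]), 'plF': array([ 0. , -0.7]), 'pad': array([0.3, 3.7]), 'tip': array([1.1, 0.1]), 'mi': array([-0.8,  0.3]), 'mo': array([ 0.1, -0. ]), 'bt': array([-1.6,  0.2])}
[ 5.17301e+02  1.89783e+02  8.60000e-02  1.24206e+02 -3.77700e+00
  5.37700e+00  1.67000e-01  2.21000e-01] {'baseL': array([-2.1,  1.2]), 'baseR': array([ 2. , -0.6]), 'plN': array([ 1.4, -2. ]), 'plF': array([ 0.7, -0.8]), 'pad': array([0.9, 3.6]), 'tip': array([ 0.9, -0.1]), 'mi': array([-0.2, -0.1]), 'mo': array([0.5, 0. ]), 'bt': array([-1.4, -0.9]), 'hin': array([-2.9,  1.4])}
[545.88916471 113.94955507  80.        ]
```

```bash
python3 - <<'E'
from h import *
D=Ro.from_euler("xyz",[180,0,0],degrees=True)
R=Ro.from_euler("z",4.7,degrees=True)*Ro.from_euler("x",20,degrees=True)*D
print(row([548,120,118],R)); print(R.as_euler("xyz",degrees=True))
E
```

```text
(array([0.034, 0.188, 0.222]), array([ 0.207,  0.265, -0.1  ]))
[-160.     0.     4.7]
```

```bash
python3 -m jog '0.034 0.188 0.1 0.207 0.265 -0.1;0.034 0.188 0.1 0.207 0.265 -0.1;0.034 0.188 0.1 0.207 0.265 -0.1;0.034 0.188 0.16 0.207 0.265 -0.1;0.034 0.188 0.222 0.207 0.265 -0.1;0.034 0.188 0.222 0.207 0.265 -0.1;0.034 0.188 0.222 0.207 0.265 -0.1;0.034 0.188 0.222 0.207 0.265 -0.1;0.034 0.188 0.222 0.207 0.265 -0.1'
python3 - <<'E'
from h import *
save("wrist","pics/w2.png")
for q in("button_pointer_tip","button_mark_point","button_pad_top"):
  print([(np.round(d["location"],1),round(d["confidence"],2)) for d in tip_of(q,"wrist")[:2]])
s=state();print(s["ee_pos"],s["force"]);T=tool()
# lower edge
for xx in(-16,16): print(proj("wrist",T[0]+T[1].apply([xx,13.5,22])))
E
```

```text
time_s: 4.27
ee_pos: [551.1, 120.7, 119.9]
ee_rot: [-160.1, -0.2, 4.7]
force: [-0.2, 0.3, -0.8]
gripper_width: 0.4
[(array([ 84.6, 246.2]), 0.63)]
[]
[]
[549.57496147 120.72538247 118.83311448] [ 0.63578177  0.50528712 -0.25265887]
[[304.41186245 270.55501314]]
[[305.35459824 222.75965871]]
```

View pics/w2.png

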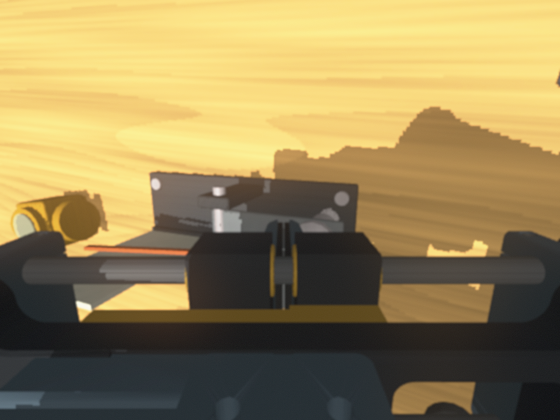

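Here the mark is hidden behind the gripper's guide rod, with the pointer end at (86,247) and the dome at (325,215). I'll search for a pressing orientation that keeps both the mark and the pointer tip in view.

```bash
cat >> h.py <<'E'
VB=np.array([517.4,190,.084,124,-5.5,4.5,.175,.205])
CT=np.array([68.7,0,-149.2]);CR=np.array([[0,-.97,-.243],[1,0,0],[0,-.243,.97]])
D=Ro.from_euler("xyz",[180,0,0],degrees=True)
def ori(v,yaw,lx,ly): # lean in unit frame then yaw of tool
    return Ro.from_euler("z",np.degrees(v[2]),degrees=True)*Ro.from_euler("xy",[lx,ly],degrees=True)*Ro.from_euler("z",yaw,degrees=True)*D
def tcp_for(R,pad):
    cs=R.apply([[x,y,22] for x in(-16,16) for y in(-13.5,13.5)]); m=cs[:,2].min()
    w=np.exp(-(cs[:,2]-m)/.8)[:,None]; return np.array(pad)-(cs*w).sum(0)/w.sum()
def predict(R,p,P):
    C=p+R.apply(CT); M=R.as_matrix()@CR; q=(np.atleast_2d(P)-C)@M; return np.c_[283+291*q[:,0]/q[:,2],207+291*q[:,1]/q[:,2]]
def pt(v,r,a,x): return unit(v,(x,r*np.cos(a+v[7]),65+r*np.sin(a+v[7])))
E
python3 - <<'E'
from h import *
v=VB;best=[]
for yaw in range(-60,100,10):
 for lx in range(-10,36,5):
  for ly in range(-15,31,5):
   R=ori(v,yaw,lx,ly);p=tcp_for(R,unit(v,(22,-78,68)))
   P=[pt(v,137,v[6],v[4]-v[5]),pt(v,103,v[6],v[4]-v[5]),pt(v,120,v[6]-.042,v[4]-v[5]),pt(v,120,v[6]+.042,v[4]-v[5]),pt(v,120,0,v[4]),pt(v,90,v[6],v[4])]
   q=predict(R,p,P)
   if q.min()<12 or q[:,1].max()>224 or q[:,0].max()>548: continue
   e=q[1]-q[0];n=np.array([-e[1],e[0]])/np.linalg.norm(e)
   best.append((abs(n@(q[3]-q[2])),np.linalg.norm(e),yaw,lx,ly,q[0].round(),q[4].round()))
best.sort(key=lambda b:-b[0]);
for b in best[:12]:print(b)
E
```

```text
(np.float64(10.670916549300813), np.float64(65.66232204625041), 50, 15, 30, array([23., 14.]), array([80., 25.]))
(np.float64(9.876156763205053), np.float64(57.387744494588304), 60, 20, 30, array([83., 12.]), array([131.,  30.]))
(np.float64(9.606940829222472), np.float64(56.1048272246846), 50, 20, 30, array([50., 30.]), array([100.,  39.]))
(np.float64(9.603950657830474), np.float64(52.72880872822476), 40, 20, 30, array([32., 79.]), array([81., 79.]))
(np.float64(9.52677598440718), np.float64(49.29796751671015), 30, 20, 30, array([ 24., 129.]), array([ 70., 121.]))
(np.float64(9.514394172084245), np.float64(58.17485870978852), 60, 20, 25, array([83., 24.]), array([131.,  44.]))
(np.float64(9.375099236872597), np.float64(45.993096917188595), 20, 20, 30, array([ 26., 178.]), array([ 66., 162.]))
(np.float64(9.338187497385631), np.float64(69.75296274230313), 50, 15, 15, array([18., 36.]), array([77., 54.]))
(np.float64(9.172746338769027), np.float64(57.6680565650084), 50, 20, 25, array([48., 33.]), array([99., 45.]))
(np.float64(9.164617673477567), np.float64(48.875891845981876), 60, 25, 30, array([106.,  47.]), array([148.,  62.]))
(np.float64(9.049740957410114), np.float64(54.742757002979126), 40, 20, 25, array([27., 73.]), array([77., 77.]))
(np.float64(9.047320522313322), np.float64(57.80969292381949), 50, 20, 20, array([49., 55.]), array([100.,  69.]))
```

```bash
python3 - <<'E'
from h import *
v=VB;P=[pt(v,137,v[6],v[4]-v[5]),pt(v,120,v[6],v[4]-v[5]),pt(v,103,v[6],v[4]-v[5]),pt(v,120,0,v[4]),pt(v,120,v[6],v[4])]
for a in((40,20,10),(40,20,5),(50,20,5),(50,25,5)):
   R=ori(v,*a);p=tcp_for(R,unit(v,(22,-78,68)));print(a,predict(R,p,P).round().tolist())
R=ori(v,40,20,10);pad=unit(v,(22,-78,80))+[2,0,0];p=tcp_for(R,pad);print(pad,p,row(p+[0,0,12],R))
E
```

```text
(40, 20, 10) [[24.0, 104.0], [48.0, 120.0], [72.0, 136.0], [76.0, 114.0], [50.0, 115.0]]
(40, 20, 5) [[21.0, 100.0], [46.0, 117.0], [69.0, 133.0], [74.0, 112.0], [48.0, 111.0]]
(50, 20, 5) [[45.0, 48.0], [67.0, 71.0], [89.0, 92.0], [95.0, 72.0], [71.0, 65.0]]
(50, 25, 5) [[70.0, 60.0], [88.0, 80.0], [106.0, 99.0], [114.0, 82.0], [92.0, 75.0]]
[547.86672719 114.12084975  80.        ] [554.3721401  125.9040658  106.59354214] (array([ 0.01 , -0.009,  0.004]), array([ 0.037, -0.101, -0.406]))
```

```bash
python3 -m jog '0.01 -0.009 0 0.037 -0.101 -0.406;0.01 -0.009 0 0.037 -0.101 -0.406;0.01 -0.009 0 0.037 -0.101 -0.406;0.01 -0.009 0 0.037 -0.101 -0.406;0.01 -0.009 0 0.037 -0.101 -0.406;0.01 -0.009 0 0.037 -0.101 -0.406;0.01 -0.009 0 0.037 -0.101 -0.406;0.01 -0.009 0 0.037 -0.101 -0.406'
python3 - <<'E'
from h import *
save("wrist","pics/w3.png")
for q in("button_pointer_tip","button_mark_point","button_pad_top"):
  print([(np.round(d["location"],1),round(d["confidence"],2)) for d in tip_of(q,"wrist")[:2]])
s=state();print(s["ee_pos"],s["force"]);p,T=tool();v=VB
print(predict(T,p,[pt(v,120,v[6],v[4]-v[5]),pt(v,120,0,v[4]),unit(v,(22,-78,80)),unit(v,(38,-98,68)),unit(v,(-38,-98,68))]).round())
print(tcp_for(T,[0,0,0]))
E
```

```text
time_s: 5.13
ee_pos: [554.6, 125.6, 120.4]
ee_rot: [-158.3, -4.8, 42.1]
force: [-0.4, 1.0, -0.1]
gripper_width: 0.4
[(array([102.9, 108.3]), 0.72)]
[(array([ 79.1, 108.8]), 0.68)]
[]
[554.07869451 125.36542211 120.51611147] [-0.15801983  0.05138792  0.59644916]
[[ 85. 126.]
 [107. 120.]
 [308. 263.]
 [349. 262.]
 [284. 326.]]
[ 6.49053612 11.78991608 26.58364748]
```

View pics/w3.png

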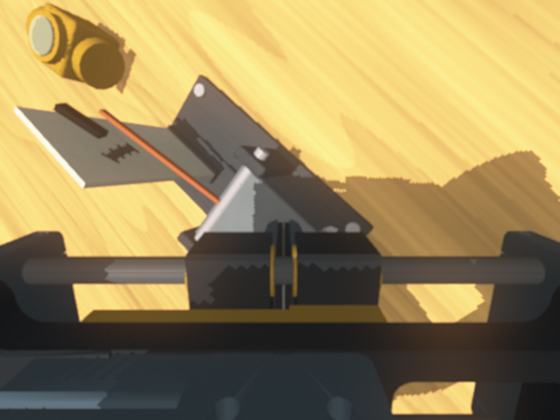

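The mark runs from (57,104) to (107,135) and the pointer tip is at (103,111), both clearly visible and in line with the model (a≈0.175). Next I'll descend.

```bash
python3 - <<'E'
from h import *
p,T=tool();print((T.inv().apply([0,0,-10])/500).round(4))
E
```

```text
[-0.0017  0.0074  0.0185]
```

```bash
python3 -m jog '-0.001 0.004 0.010 0 0 0;-0.0017 0.0074 0.0185 0 0 0;-0.0022 0.0096 0.024 0 0 0;-0.0027 0.0115 0.0287 0 0 0;-0.0027 0.0115 0.0287 0 0 0;-0.0027 0.0115 0.0287 0 0 0'; python3 -c "
from h import *
p,T=tool();print((T.inv().apply([0,0,-10])/500).round(4),p,state()['force'])"
```

```text
time_s: 5.83
ee_pos: [554.0, 125.3, 104.8]
ee_rot: [-158.2, -4.7, 42.1]
force: [-0.0, -0.2, -0.6]
gripper_width: 0.6
[-0.0017  0.0074  0.0185] [554.00403087 125.31681019 104.77561052] [-0.02569944 -0.20276392 -0.56070523]
```

```bash
python3 -m jog '-0.0003 0.0015 0.0037 0 0 0;-0.0003 0.0015 0.0037 0 0 0;-0.0003 0.0015 0.0037 0 0 0'; python3 -m jog '-0.0003 0.0015 0.0037 0 0 0;-0.0003 0.0015 0.0037 0 0 0;-0.0003 0.0015 0.0037 0 0 0'; python3 - <<'E'
from h import *
save("wrist","pics/w4.png",(0,60,320,250),2.4)
print([(np.round(d["location"],1),round(d["confidence"],2)) for q in("button_pointer_tip","button_mark_point") for d in tip_of(q,"wrist")[:2]],state()["force"])
E
```

```text
time_s: 6.08
ee_pos: [554.3, 125.4, 103.2]
ee_rot: [-158.3, -4.8, 42.1]
force: [0.4, -0.1, 4.0]
gripper_width: 0.2
time_s: 6.33
ee_pos: [554.4, 125.2, 101.4]
ee_rot: [-158.3, -4.8, 42.1]
force: [0.3, -1.3, 3.8]
gripper_width: 0.2
[(array([ 75.7, 104. ]), 0.92), (array([ 51.7, 106.4]), 0.57)] [ 0.41031549 -1.5024919   4.25387046]
```

```bash
python3 -m jog '-0.0004 0.0019 0.0046 0 0 0;-0.0008 0.0037 0.0092 0 0 0;-0.0012 0.0053 0.0133 0 0 0;-0.0012 0.0053 0.0133 0 0 0;-0.0012 0.0053 0.0133 0 0 0'; python3 - <<'E'
from h import *
save("wrist","pics/w5.png",(0,30,250,210),3.2)
p,T=tool();v=VB;v1=v
print([(np.round(d["location"],1),round(d["confidence"],2)) for q in("button_pointer_tip","button_mark_point") for d in tip_of(q,"wrist")[:2]],state()["force"],p)
for a in(0,.1,.13,.16,.19):print(a,predict(T,p,[pt(v,120,a,v[4])]).round(1))
print(predict(T,p,[pt(v,r,v[6],v[4]-v[5]) for r in(103,120,137)]).round(1),(T.inv().apply([0,0,-10])/500).round(4))
E
```

```text
time_s: 6.9
ee_pos: [554.5, 124.6, 94.0]
ee_rot: [-158.3, -4.8, 42.1]
force: [-0.0, -4.9, 5.6]
gripper_width: 0.7
[(array([ 47.4, 102.1]), 0.93)] [-0.74086011 -3.95703983  4.52433505] [554.49751836 124.62933811  94.07282021]
0 [[ 72.5 114.6]]
0.1 [[ 57.8 114.8]]
0.13 [[ 53.3 115.1]]
0.16 [[ 48.9 115.5]]
0.19 [[ 44.4 116. ]]
[[ 68.3 136.8]
 [ 44.6 121.4]
 [ 20.2 105.4]] [-0.0017  0.0074  0.0185]
```

View pics/w5.png

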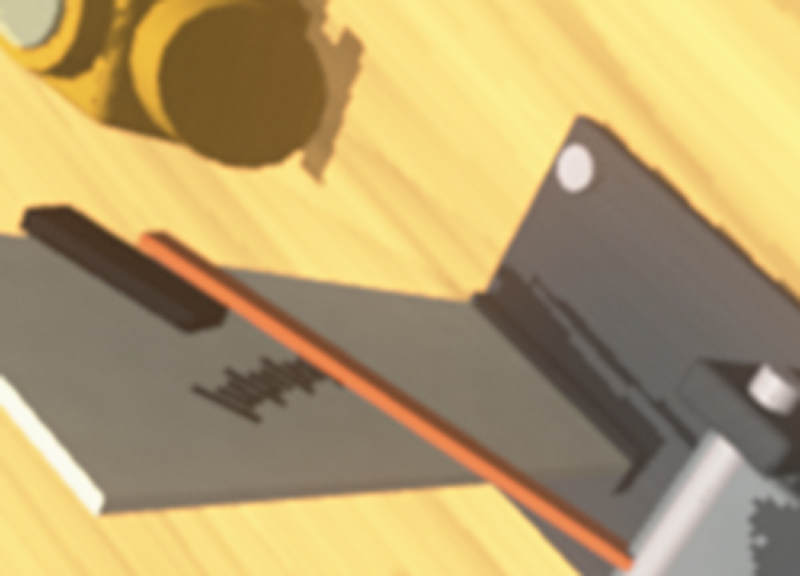

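The pointer is still about 5 mm short of the mark. I'll press 3 mm more and look closely.

```bash
python3 -m jog '-0.0003 0.0011 0.0028 0 0 0;-0.0005 0.0021 0.0053 0 0 0;-0.0005 0.0021 0.0053 0 0 0;-0.0005 0.0021 0.0053 0 0 0'; python3 - <<'E'
from h import *
save("wrist","pics/w6.png",(0,75,130,165),6)
p,T=tool();v=VB
print([(np.round(d["location"],1),round(d["confidence"],2)) for q in("button_pointer_tip","button_mark_point") for d in tip_of(q,"wrist")[:2]],state()["force"],p)
s0=np.array([0,75])
for dx in(0,4.5):
  for a in(.1,.14,.18):
    print(dx,a,((predict(T,p,[pt(v,r,a,v[4]-dx) for r in(120,60)])-s0)*6).round().tolist())
print((T.inv().apply([0,0,-10])/500).round(4))
E
```

```text
time_s: 7.38
ee_pos: [554.5, 124.4, 91.3]
ee_rot: [-158.3, -4.8, 42.1]
force: [-1.0, -3.3, 5.6]
gripper_width: 0.5
[(array([ 31.5, 103.1]), 0.82)] [-0.72712438 -2.95633708  5.97199403] [554.50964075 124.42166272  91.34003851]
0 0.1 [[319.0, 234.0], [768.0, 554.0]]
0 0.14 [[283.0, 236.0], [755.0, 559.0]]
0 0.18 [[246.0, 240.0], [743.0, 564.0]]
4.5 0.1 [[307.0, 267.0], [753.0, 584.0]]
4.5 0.14 [[271.0, 270.0], [740.0, 589.0]]
4.5 0.18 [[234.0, 274.0], [727.0, 594.0]]
[-0.0017  0.0074  0.0185]
```

View pics/w6.png

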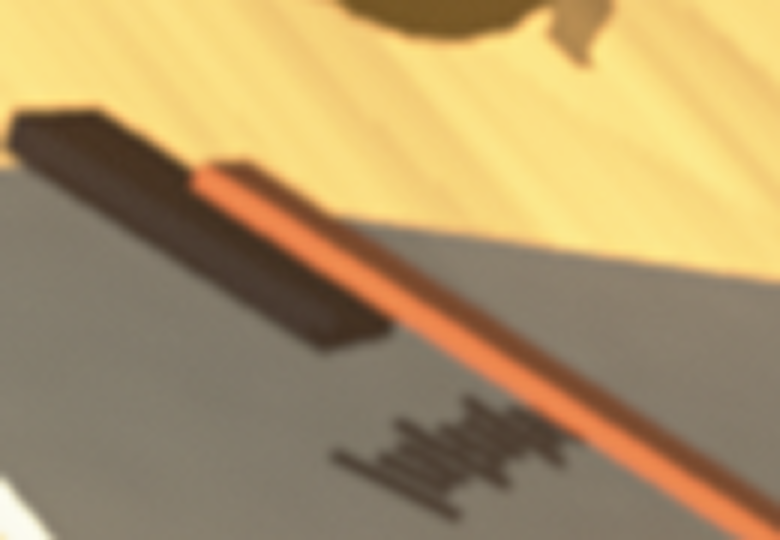

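In this view the pointer tip (front face at about (230,164) in the zoom) lies close to the tab's middle at about (209,218), allowing for parallax. The remaining gap is between 0 and 4 mm. Another 1.5 mm of press lands within tolerance at either end of that range, so I'll press that much and hold.

```bash
python3 -m jog '-0.0003 0.0011 0.0028 0 0 0;-0.0003 0.0011 0.0028 0 0 0;-0.0003 0.0011 0.0028 0 0 0;-0.0003 0.0011 0.0028 0 0 0;-0.0003 0.0011 0.0028 0 0 0;-0.0003 0.0011 0.0028 0 0 0;-0.0003 0.0011 0.0028 0 0 0;-0.0003 0.0011 0.0028 0 0 0;-0.0003 0.0011 0.0028 0 0 0;-0.0003 0.0011 0.0028 0 0 0;-0.0003 0.0011 0.0028 0 0 0;-0.0003 0.0011 0.0028 0 0 0'; python3 - <<'E'
from h import *
save("wrist","pics/w7.png",(0,75,130,165),6)
p,T=tool();print(state()["force"],p,[(np.round(d["location"],1),round(d["confidence"],2)) for d in tip_of("button_mark_point","wrist")[:2]])
a=cv2.imread("pics/w3.png")[80:150,40:140];a=cv2.resize(a,(600,420),interpolation=cv2.INTER_CUBIC)
b=cv2.imread("pics/w7.png")[:300,:600]
cv2.imwrite("pics/cmp.png",cv2.resize(np.vstack([b,a]),None,fx=.83,fy=.83))
E
```

```text
time_s: 8.53
ee_pos: [554.5, 124.3, 90.0]
ee_rot: [-158.3, -4.8, 42.1]
force: [-0.5, -2.8, 5.8]
gripper_width: 0.9
[ 1.12347496 -3.19708306  5.54648914] [554.4993892  124.33651223  90.03500954] [(array([ 31.3, 102.3]), 0.83)]
```

View pics/cmp.png

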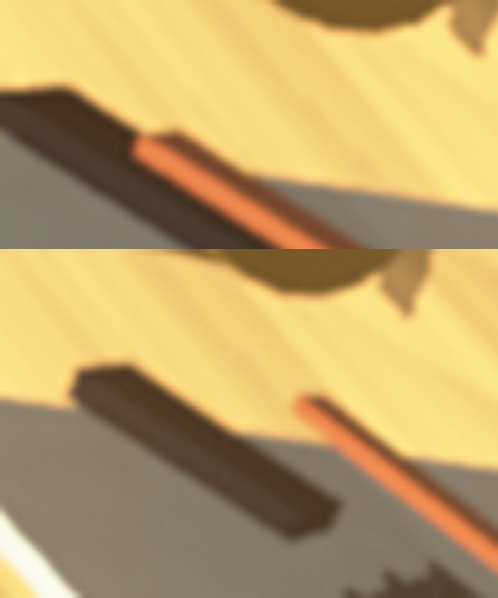

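```bash
python3 - <<'E'
from h import *
v=VB.copy()
p7,T7=tool(); p3=np.array([554.08,125.37,120.52])
def sep(T,p,t,a,d,b):
    w=v.copy();w[7]=b
    q=predict(T,p,[pt(w,120,t,v[4]),pt(w,120,a,v[4]-d)]);return q[0]-q[1]
for b in(.18,.205,.23):
  f=least_squares(lambda x:sep(T7,p3,0,x[0],x[1],b)-[20.7,-8.1],[.17,4]).x
  g=least_squares(lambda x:sep(T7,p7,x[0]+.0,.17,x[1],b)-[0.7,-9.],[.17,4]).x
  print(b,f.round(3),"a-t",(.17-g[0]).round(3),g[1].round(2))
E
```

```text
0.18 [0.153 6.871] a-t -0.017 7.36
0.205 [0.155 6.39 ] a-t -0.016 7.3
0.23 [0.158 5.89 ] a-t -0.016 7.24
```

The two-view fit says the pointer is within about 2 mm of the mark, slightly past it. I'll ease up 1 mm, hold, then release.

```bash
python3 -m jog '0.0002 -0.0007 -0.0019 0 0 0;0.0002 -0.0007 -0.0019 0 0 0;0.0002 -0.0007 -0.0019 0 0 0;0.0002 -0.0007 -0.0019 0 0 0;0.0002 -0.0007 -0.0019 0 0 0;0.0002 -0.0007 -0.0019 0 0 0;0.0002 -0.0007 -0.0019 0 0 0;0.0002 -0.0007 -0.0019 0 0 0;0.0002 -0.0007 -0.0019 0 0 0;0.0002 -0.0007 -0.0019 0 0 0;0.0002 -0.0007 -0.0019 0 0 0'
# release: rise 60 mm, settle
python3 -m jog '0.003 -0.0148 -0.037 0 0 0;0.007 -0.03 -0.074 0 0 0;0.01 -0.044 -0.111 0 0 0;0.017 -0.074 -0.185 0 0 0;0.017 -0.074 -0.185 0 0 0;0.017 -0.074 -0.185 0 0 0;0.017 -0.074 -0.185 0 0 0'
python3 - <<'E'
from h import *
grab_frame("wrist");p,T=tool();v=VB
for q in("button_pointer_tip","button_mark_point"): print([np.round(d["location"],1) for d in tip_of(q,"wrist")[:1]])
print(predict(T,p,[pt(v,120,0,v[4]),pt(v,120,v[6],v[4]-v[5])]).round(1))
# bar look pose: top view guess; yaw from pixel base axis
grab_frame("top")
for q in("bar_unit","bar_pad_top","bar_pointer_tip"): print(q,[(np.round(d["location"]),onz("top",d["location"],{"bar_unit":0,"bar_pad_top":80}.get(q,85)).round()) for d in tip_of(q,"top")[:1]])
e=[onz("top",x,10) for x in((316,194),(383,222),(368,255),(301,226))];print(np.round(e),np.mean(e,0))
print(np.degrees([np.arctan2(-(a-b)[0],(a-b)[1]) for a,b in((e[0],e[1]),(e[3],e[2]))]))
E
```

```text
time_s: 9.55
ee_pos: [554.5, 124.4, 91.2]
ee_rot: [-158.3, -4.8, 42.1]
force: [-0.9, -2.6, 5.3]
gripper_width: 0.4
time_s: 10.13
ee_pos: [554.1, 124.9, 190.4]
ee_rot: [-158.3, -4.7, 42.1]
force: [0.1, -0.5, 0.4]
gripper_width: 0.7
[array([169.1, 120.6])]
[array([156.3, 118.7])]
[[168.8 127.5]
 [155.7 133.1]]
bar_unit [(array([344., 226.]), array([ 556., -184.,    0.]))]
bar_pad_top [(array([377., 228.]), array([ 544., -267.,   80.]))]
bar_pointer_tip [(array([345., 228.]), array([ 542., -178.,   85.]))]
[[ 649.  -99.   10.]
 [ 571. -296.   10.]
 [ 473. -252.   10.]
 [ 553.  -57.   10.]] [ 561.35882019 -175.90239849   10.        ]
[-21.65290675 -22.15529991]
```

```bash
python3 - <<'E'
from h import *
v=VB.copy();v[:3]=557,-186,np.radians(-21.8)
R=ori(v,0,0,25);p=unit(v,(66,10,225));print(p,row(p,R))
E
```

```text
[ 621.99374293 -201.22541888  225.        ] (array([-0.33 ,  0.498, -0.302]), array([-0.085, -0.156,  0.749]))
```

```bash
python3 -m jog '-0.33 0.498 -0.302 -0.085 -0.156 0.749;-0.33 0.498 -0.302 -0.085 -0.156 0.749;-0.33 0.498 -0.302 -0.085 -0.156 0.749;-0.33 0.498 -0.302 -0.085 -0.156 0.749;-0.33 0.498 -0.302 -0.085 -0.156 0.749;-0.33 0.498 -0.302 -0.085 -0.156 0.749;-0.33 0.498 -0.302 -0.085 -0.156 0.749;-0.33 0.498 -0.302 -0.085 -0.156 0.749;-0.33 0.498 -0.302 -0.085 -0.156 0.749;-0.33 0.498 -0.302 -0.085 -0.156 0.749;-0.33 0.498 -0.302 -0.085 -0.156 0.749;-0.33 0.498 -0.302 -0.085 -0.156 0.749;-0.33 0.498 -0.302 -0.085 -0.156 0.749'
python3 - <<'E'
from h import *
save("wrist","pics/b1f.png");im=cv2.imread("pics/b1f.png")[90:260,150:410]
cv2.imwrite("pics/b1.png",cv2.resize(im,None,fx=3,fy=3,interpolation=cv2.INTER_CUBIC))
for q,z in(("bar_unit",0),("bar_pad_top",80),("bar_pointer_tip",88),("bar_mark_point",108)):
    for d in tip_of(q,"wrist")[:1]: print(q,np.round(d["location"],1),round(d["confidence"],2),onz("wrist",d["location"],z).round(1))
print(state()["ee_pos"],state()["ee_rot"])
E
```

```text
time_s: 11.57
ee_pos: [621.9, -200.9, 224.7]
ee_rot: [-179.9, 25.0, -21.7]
force: [0.7, 0.3, 0.6]
gripper_width: 0.2
bar_unit [290.2 157. ] 0.84 [ 562.3 -186.3    0. ]
bar_pad_top [366.5 183.6] 0.95 [ 545.8 -263.8   80. ]
bar_pointer_tip [181.3 206.7] 0.72 [595.9 -72.1  88. ]
bar_mark_point [182.4 224.5] 0.78 [587.1 -73.9 108. ]
[ 621.9109709  -200.97878115  225.29232986] [-179.97053131   24.96258475  -21.78296068]
```

View pics/b1.png

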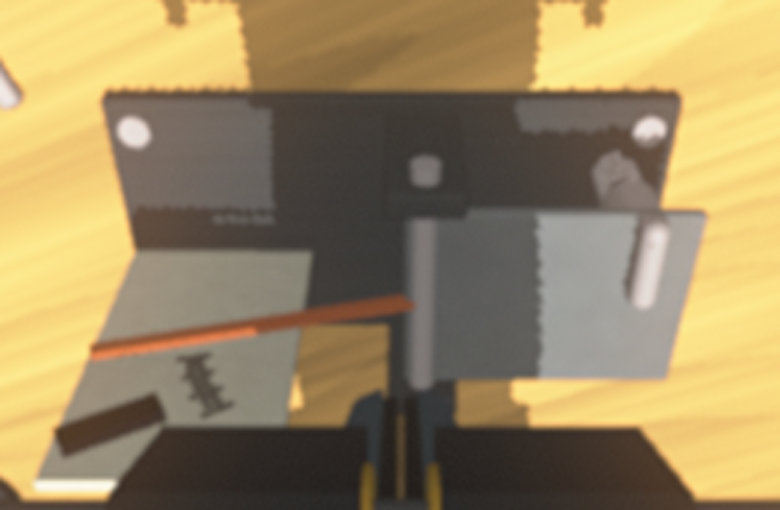

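```bash
python3 - <<'E'
from h import *
z=lambda a,b:np.array([a/3+150,b/3+90])
o=dict(baseL=z(105,100),baseR=z(680,97),plN=z(706,212),plF=z(668,377),pad=z(650,262),tip=z(92,352),mi=z(157,407),mo=z(62,442),bt=z(36,483))
x0=[557,-186,-.38,112,-5,4,.2,.2]
v,r=fit(cal("wrist"),o,x0);print(v.round(3).tolist(),r)
o["hin"]=z(410,303);v,r=fit(cal("wrist"),o,x0);print(v.round(3).tolist(),r)
print("pad",unit(v,(22,-78,80)),onz("wrist",o["pad"],80))
v[4],v[5]=-5,5
R=ori(v,40,20,10)
for pad in(unit(v,(22,-78,80)),):
  p=tcp_for(R,pad);print(p,row(p+[0,0,14],R))
  print(predict(R,p+[0,0,14],[pt(v,120,0,v[4]),pt(v,120,v[6],v[4]-v[5])]).round())
E
```

```text
[557.87, -184.534, -0.369, 123.707, -5.747, 3.988, 0.298, 0.197] {'baseL': array([-1.8,  0.6]), 'baseR': array([ 1.8, -0.5]), 'plN': array([ 1. , -0.4]), 'plF': array([0.2, 0.5]), 'pad': array([-0.4,  1. ]), 'tip': array([1.5, 0.2]), 'mi': array([0.5, 0.4]), 'mo': array([-2.1,  0.2]), 'bt': array([-0.5, -0.4])}
[557.493, -184.891, -0.366, 124.071, -2.261, 5.605, 0.28, 0.224] {'baseL': array([-1.7,  1.1]), 'baseR': array([ 1.7, -0.6]), 'plN': array([ 1.4, -0.5]), 'plF': array([0.7, 0.4]), 'pad': array([-0. ,  0.9]), 'tip': array([1.1, 0. ]), 'mi': array([1., 0.]), 'mo': array([-1.6,  0.2]), 'bt': array([-0.3, -1.3]), 'hin': array([-2.3,  1.3])}
pad [ 550.15478027 -265.60146025   80.        ] [ 553.49466587 -265.65984831   80.        ]
[ 561.13459493 -257.81633035  106.59354214] (array([0.024, 0.151, 0.22 ]), array([ 0.153,  0.233, -0.475]))
[[107. 118.]
 [ 73. 128.]]
```

```bash
cat >>h.py <<'E'
VR=np.array([557.6,-184.7,-.367,124,-5,5,.28,.21])
E
python3 - <<'E'
from h import *
v=VR;R=ori(v,40,20,10);p=np.array([551.5,-265.6,80])-R.apply([0,13.5,22]);print(p,row(p+[0,0,14],R))
for dz,t in((14,0),(-21,.28)):print(predict(R,p+[0,0,dz],[pt(v,120,t,v[4]),pt(v,137,v[6],v[4]-v[5]),pt(v,103,v[6],v[4]-v[5])]).round())
print((R.inv().apply([0,0,-10])/500).round(4))
E
```

```text
[ 548.23445261 -261.99470049  105.34931983] (array([0.006, 0.168, 0.231]), array([ 0.153,  0.233, -0.475]))
[[105. 100.]
 [ 45.  92.]
 [ 94. 122.]]
[[ 11.  90.]
 [-23.  79.]
 [ 38. 115.]]
[-0.0017  0.0074  0.0185]
```

```bash
python3 - <<'E'
from h import *
v=VR
for o in((40,25,18),(45,25,20),(40,28,20)):
  R=ori(v,*o);p=np.array([551.5,-265.6,80])-R.apply([0,13.5,22]);print(o,p,row(p+[0,0,14],R),"edge slope",R.apply([1,0,0])[2].round(3))
  for dz,t in((14,0),(-21,.28)):print(predict(R,p+[0,0,dz],[pt(v,120,t,v[4]),pt(v,137,v[6],v[4]-v[5]),pt(v,103,v[6],v[4]-v[5])]).round().tolist())
  print((R.inv().apply([0,0,-10])/500).round(4))
E
```

```text
(40, 25, 18) [ 550.83535038 -265.26407155  105.80107348] (array([0.013, 0.172, 0.227]), array([ 0.237,  0.167, -0.461])) edge slope 0.022
[[128.0, 108.0], [74.0, 106.0], [116.0, 130.0]]
[[41.0, 108.0], [15.0, 101.0], [65.0, 129.0]]
[-0.0004  0.0101  0.0172]
(45, 25, 20) [ 550.54854972 -265.92637842  105.79221238] (array([0.013, 0.174, 0.227]), array([ 0.24 ,  0.158, -0.511])) edge slope 0.039
[[137.0, 93.0], [83.0, 87.0], [124.0, 115.0]]
[[50.0, 88.0], [24.0, 78.0], [73.0, 110.0]]
[-0.0008  0.0105  0.017 ]
(40, 28, 20) [ 551.21033021 -266.77134756  105.78360014] (array([0.014, 0.175, 0.226]), array([ 0.277,  0.158, -0.456])) edge slope 0.022
[[139.0, 113.0], [88.0, 112.0], [127.0, 134.0]]
[[56.0, 114.0], [33.0, 108.0], [78.0, 133.0]]
[-0.0004  0.0112  0.0166]
```

```bash
python3 -m jog '0.013 0.172 0.1 0.237 0.167 -0.461;0.013 0.172 0.1 0.237 0.167 -0.461;0.013 0.172 0.1 0.237 0.167 -0.461;0.013 0.172 0.1 0.237 0.167 -0.461;0.013 0.172 0.1 0.237 0.167 -0.461;0.013 0.172 0.1 0.237 0.167 -0.461;0.013 0.172 0.16 0.237 0.167 -0.461;0.013 0.172 0.227 0.237 0.167 -0.461;0.013 0.172 0.227 0.237 0.167 -0.461;0.013 0.172 0.227 0.237 0.167 -0.461;0.013 0.172 0.227 0.237 0.167 -0.461'
python3 - <<'E'
from h import *
save("wrist","pics/b2.png")
for q in("bar_pointer_tip","bar_mark_point","bar_pad_top"):
  print([(np.round(d["location"],1),round(d["confidence"],2)) for d in tip_of(q,"wrist")[:1]])
p,T=tool();v=VR;print(p,state()["force"],T.as_euler("xyz",degrees=True),predict(T,p,[pt(v,120,0,v[4]),pt(v,120,v[6],v[4]-v[5])]).round())
print(row([550.8,-265.3,107.8],ori(v,40,25,18)))
E
```

```text
time_s: 12.73
ee_pos: [552.7, -265.5, 121.4]
ee_rot: [-149.7, -1.3, 14.6]
force: [-0.3, -0.4, 0.6]
gripper_width: 0.6
[(array([123.3, 103.7]), 0.74)]
[(array([ 97.2, 109.4]), 0.78)]
[(array([310.5, 244.6]), 0.58)]
[ 552.53641855 -265.49160218  121.28547874] [-1.1209339  -0.50087065 -0.32204426] [-149.75501817   -1.34353192   14.64178769] [[129. 110.]
 [ 96. 121.]]
(array([-0.004,  0.012,  0.024]), array([ 0.002, -0.001,  0.001]))
```

```bash
python3 -m jog '-0.003 0.007 0.012 0 0 0;-0.004 0.012 0.021 0 0 0;-0.004 0.014 0.024 0 0 0;-0.004 0.014 0.024 0 0 0'; python3 -m jog '0 0.002 0.0034 0 0 0;0 0.002 0.0034 0 0 0;0 0.002 0.0034 0 0 0';python3 -m jog '0 0.002 0.0034 0 0 0;0 0.002 0.0034 0 0 0;0 0.002 0.0034 0 0 0'
```

```text
time_s: 13.27
ee_pos: [550.6, -265.6, 106.5]
ee_rot: [-149.7, -1.3, 14.6]
force: [-0.5, -0.3, 0.9]
gripper_width: 0.6
time_s: 13.52
ee_pos: [550.6, -265.6, 104.4]
ee_rot: [-149.7, -1.3, 14.6]
force: [-0.2, 1.0, 0.2]
gripper_width: 0.4
time_s: 13.77
ee_pos: [550.7, -265.7, 102.4]
ee_rot: [-149.7, -1.3, 14.6]
force: [-1.0, 0.4, -0.0]
gripper_width: 0.6
```

```bash
python3 -m jog '0 0.0015 0.0026 0 0 0;0 0.0015 0.0026 0 0 0;0 0.0015 0.0026 0 0 0';python3 -m jog '0 0.0015 0.0026 0 0 0;0 0.0015 0.0026 0 0 0;0 0.0015 0.0026 0 0 0'
python3 - <<'E'
from h import *
grab_frame("wrist")
p,T=tool();v=VR
for q in("bar_pointer_tip","bar_mark_point"):
  print([(np.round(d["location"],1),round(d["confidence"],2)) for d in tip_of(q,"wrist")[:1]])
for t in(0,.03,.06):print(predict(T,p,[pt(v,120,t,v[4])]).round(1))
print(p,state()["force"])
E
```

```text
time_s: 14.02
ee_pos: [550.8, -265.7, 101.4]
ee_rot: [-149.7, -1.3, 14.6]
force: [1.3, -1.1, 2.8]
gripper_width: 0.6
time_s: 14.27
ee_pos: [550.7, -265.9, 100.1]
ee_rot: [-149.7, -1.3, 14.6]
force: [-0.8, -1.2, 3.3]
gripper_width: 0.4
[(array([94.2, 98.4]), 0.56)]
[(array([ 64. , 101.2]), 0.59)]
[[103.4 105.3]]
[[ 99.5 105.4]]
[[ 95.5 105.6]]
[ 550.73234373 -265.84495276  100.04343447] [-1.50457826 -1.79088701  4.15006099]
```

```bash
python3 -m jog '0 0.0028 0.0048 0 0 0;-0.0001 0.0057 0.0096 0 0 0;-0.0003 0.0085 0.0144 0 0 0;-0.0004 0.0113 0.0193 0 0 0;-0.0006 0.0141 0.0241 0 0 0;-0.0006 0.0141 0.0241 0 0 0;-0.0006 0.0141 0.0241 0 0 0'
python3 - <<'E'
from h import *
save("wrist","pics/b3.png")
p,T=tool();v=VR
for q in("bar_pointer_tip","bar_mark_point"):
  print([(np.round(d["location"],1),round(d["confidence"],2)) for d in tip_of(q,"wrist")[:1]])
for t in(.18,.21,.24):print(predict(T,p,[pt(v,120,t,v[4])]).round(1))
print(p,state()["force"])
E
```

```text
time_s: 15.0
ee_pos: [550.5, -266.6, 85.8]
ee_rot: [-149.8, -1.3, 14.7]
force: [-1.8, -3.2, 6.0]
gripper_width: 0.4
[(array([44.4, 95.8]), 0.94)]
[(array([ 37.2, 101.2]), 0.85)]
[[ 56.6 104.6]]
[[ 52.1 105.3]]
[[ 47.5 106.1]]
[ 550.51579773 -266.58207956   85.93031155] [-2.23855716 -3.25242491  6.78818571]
```

```bash
python3 -m jog '-0.0001 0.0018 0.003 0 0 0;-0.0001 0.0035 0.006 0 0 0;-0.0001 0.0035 0.006 0 0 0;-0.0001 0.0035 0.006 0 0 0'
python3 - <<'E'
from h import *
save("wrist","pics/b4f.png")
p,T=tool();v=VR
im=cv2.imread("pics/b4f.png")[80:145,0:110];b=cv2.imread("pics/b2.png")[80:145,50:160]
cv2.imwrite("pics/b4.png",cv2.resize(np.vstack([im,b]),None,fx=4.6,fy=4.6,interpolation=cv2.INTER_CUBIC))
for q in("bar_pointer_tip","bar_mark_point"):
  print([(np.round(d["location"],1),round(d["confidence"],2)) for d in tip_of(q,"wrist")[:1]])
print(p,state()["force"])
E
```

```text
time_s: 15.48
ee_pos: [550.5, -266.6, 82.6]
ee_rot: [-149.7, -1.3, 14.6]
force: [-1.6, -1.4, 6.2]
gripper_width: 0.3
[(array([34.8, 96.7]), 0.66)]
[]
[ 550.46636739 -266.62637775   82.67673596] [-1.52676408 -2.52780396  6.69279566]
```

View pics/b4.png

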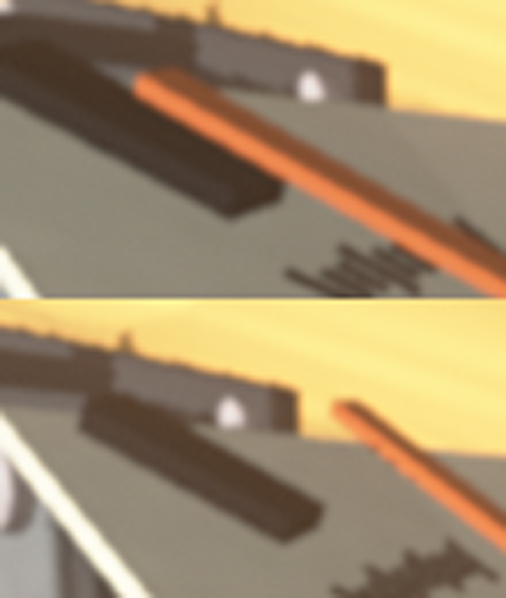

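```bash
python3 - <<'E'
from h import *
v=VR.copy();p7,T=tool();p2=np.array([552.54,-265.49,121.29])
def sep(p,t,a,d,b):
    w=v.copy();w[7]=b;q=predict(T,p,[pt(w,120,t,v[4]),pt(w,120,a,v[4]-d)]);return q[0]-q[1]
for b in(.18,.21,.24):
  f=least_squares(lambda x:sep(p2,0,x[0],x[1],b)-[31.5,-11.3],[.25,4]).x
  g=least_squares(lambda x:sep(p7,x[0],.28,x[1],b)-[6.1,-9.8],[.25,4]).x
  print(b,f.round(3),"a-t",(.28-g[0]).round(3),g[1].round(2))
print("tilt by sink",np.arcsin((101.9-p7[2])/78))
E
```

```text
0.18 [0.267 6.95 ] a-t 0.031 6.89
0.21 [0.272 6.015] a-t 0.032 6.68
0.24 [0.277 5.033] a-t 0.032 6.47
tilt by sink 0.24809266929987522
```

The two views and the sink depth agree that about 0.028 rad is left. I'll press 2 mm more and hold.

```bash
python3 -m jog '-0.0001 0.001 0.0018 0 0 0;-0.0001 0.0021 0.0036 0 0 0;-0.0001 0.0021 0.0036 0 0 0;-0.0001 0.0021 0.0036 0 0 0;-0.0001 0.0021 0.0036 0 0 0;-0.0001 0.0021 0.0036 0 0 0;-0.0001 0.0021 0.0036 0 0 0;-0.0001 0.0021 0.0036 0 0 0;-0.0001 0.0021 0.0036 0 0 0;-0.0001 0.0021 0.0036 0 0 0;-0.0001 0.0021 0.0036 0 0 0;-0.0001 0.0021 0.0036 0 0 0;-0.0001 0.0021 0.0036 0 0 0;-0.0001 0.0021 0.0036 0 0 0'
python3 - <<'E'
from h import *
save("wrist","pics/b5.png",(0,75,120,155),6)
p,T=tool()
for q in("bar_pointer_tip","bar_mark_point"):
  print([(np.round(d["location"],1),round(d["confidence"],2)) for d in tip_of(q,"wrist")[:1]])
print(p,state()["force"])
E
```

```text
time_s: 16.8
ee_pos: [550.5, -266.6, 81.0]
ee_rot: [-149.7, -1.3, 14.6]
force: [-1.1, -1.7, 6.8]
gripper_width: 0.5
[(array([24.2, 98.1]), 0.9)]
[(array([27.4, 99.7]), 0.96)]
[ 550.48258131 -266.57950644   81.01540982] [-2.09111243 -2.10199078  7.64856585]
```

View pics/b5.png

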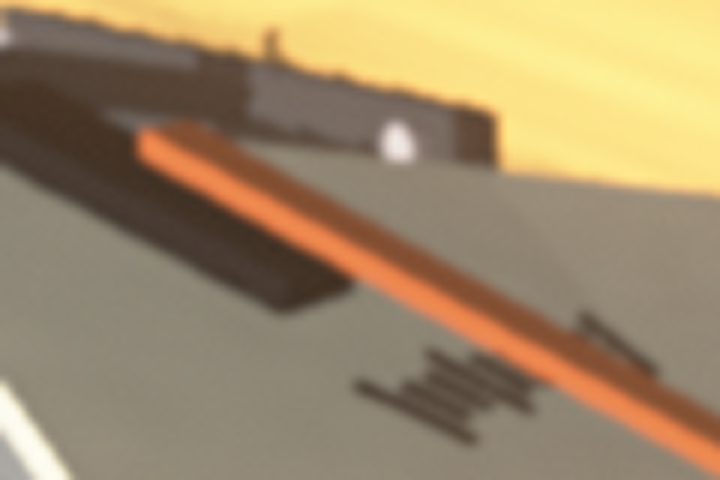

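The bar pointer now lies on the mark, about 1 mm short by parallax-corrected reading. I'll press 0.6 mm more, hold briefly, then release.

```bash
python3 -m jog '0 0.0006 0.001 0 0 0;0 0.0006 0.001 0 0 0;0 0.0006 0.001 0 0 0;0 0.0006 0.001 0 0 0;0 0.0006 0.001 0 0 0;0 0.0006 0.001 0 0 0;0 0.0006 0.001 0 0 0;0 0.0006 0.001 0 0 0;0 0.0006 0.001 0 0 0'
python3 -m jog '0.0008 -0.02 -0.034 0 0 0;0.0016 -0.04 -0.068 0 0 0;0.0024 -0.06 -0.103 0 0 0;0.004 -0.1 -0.17 0 0 0;0.004 -0.1 -0.17 0 0 0;0.004 -0.1 -0.17 0 0 0;0.004 -0.1 -0.17 0 0 0;0.004 -0.1 -0.17 0 0 0;0.004 -0.1 -0.17 0 0 0'
python3 - <<'E'
from h import *
grab_frame("wrist");p,T=tool();v=VR
for q in("bar_pointer_tip","bar_mark_point"): print([np.round(d["location"],1) for d in tip_of(q,"wrist")[:1]])
print(predict(T,p,[pt(v,120,0,v[4]),pt(v,120,v[6],v[4]-v[5])]).round(1),state()["force"])
a=cv2.imread("pics/t1.png").astype(int);b=grab_frame("top")[:,:,::-1].astype(int);d=np.abs(a-b).max(2)
for n,(x,y) in dict(spanner=(297,158),flow=(125,243),plug=(287,290),button=(212,236)).items(): print(n,d[y-15:y+15,x-15:x+15].mean().round(1))
job_done()
E
```

```text
time_s: 17.7
ee_pos: [550.5, -266.6, 80.8]
ee_rot: [-149.7, -1.3, 14.6]
force: [-1.1, -1.2, 7.0]
gripper_width: 0.3
time_s: 18.45
ee_pos: [549.7, -265.9, 177.7]
ee_rot: [-149.6, -1.2, 14.6]
force: [0.1, -0.1, -0.1]
gripper_width: 0.6
[]
[array([157.5, 107.4])]
[[180.9 112.2]
 [159.6 121.2]] [-0.07576105 -0.3505921   0.0158118 ]
spanner 18.2
flow 15.8
plug 20.0
button 10.8
the job is handed in; nothing more can be done
```

I pressed both mounts in order with closed fingertips, held each pointer on its mark for over a second, released each one, and handed the job in at about 18.5 s.

| Mount | Pressed tilt | Mark estimate | Offset at the hold | Vertical force |
|---|---|---|---|---|
| Button | about 0.165 to 0.18 rad | about 0.155 to 0.175 rad | within about 2 mm | about 6 N |
| Bar | about 0.27 rad | about 0.275 rad | about 1 mm short, then 0.6 mm (0.2 mm measured) more press | about 7 N |

These figures come from how far the pad sank and from close wrist views corrected for parallax. Nothing measures the tilt directly, and the view-based estimates differed by up to 0.02 rad.

- **Button release:** the pointer was detected back at its rest position afterwards.
- **Bar release:** the tool force dropped to zero with the fingers about 95 mm clear. The network did not find the bar pointer in the last picture, so its return to rest is inferred, not seen.
- **Bystanders:** I compared the first and last top views around the spanner, flow indicator and drain plug. All three patches changed by 16 to 20 grey levels, and the fixed button mount by 11. Shadows may explain this, but the check does not settle whether they moved. I planned the moves well clear of them and the trap stand, and no stray contact force showed.

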